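# Check a filler cap on the threaded gauge and sort it

### The job

Take the cap that stands on the gauge's steel plate, start it on the threaded plug with its bar in line with the plate, and screw it down clockwise as far as it will go. Then unscrew it, lift it off and stand it in the sorting tray: in the large compartment if it turned fully home on the shoulder, in the small one if it stopped short with a gap below it. Leave the other cap where it is waiting.

Things in the scene. Friction and masses are not known exactly. Their poses are not given: they have to be found in the camera images.
- gauge: fixed thread gauge: steel plate 250 x 110 x 12 mm, long side along x, with an upright plug near its +x end. Origin: on the plug's axis at the plate's underside. Round shoulder 68 mm wide, top 30 mm up; threaded plug above it to 56 mm. The cap to check stands on the plate's bare end, about 130 mm from the plug towards -x, rim 12 mm up. Start it over the plug with its bar along x (either way, 15 degrees).
- shoulder (a point): centre of the shoulder's top, on the plug axis. Cap lowered straight stops with rim 12 mm above it (1.5 mm off-centre is fine). Clockwise from above then sinks it 0.16 mm a degree (2 mm play): a good cap sits on the shoulder after 75 degrees, tight at 87. The shallow cap stops 7 mm above after 30, jams by 45. Turn it back the same way to lift off. Grip about 20 N.
- tray: fixed wooden sorting tray, 260 x 130 mm, 26 mm high, floor 6 mm up, long side along x. Origin: under its centre. A cross wall 6 mm thick at x = +27 mm leaves a large compartment (148 mm long, centre x = -50 mm) for good caps and a small one (94 mm long, centre x = +77 mm) for rejects; both 118 mm wide, centred at y = 0. May be left or right of the gauge.
- cap_a: aluminium cap, 60 mm wide, 57 mm tall, 130 g, open below: ribbed skirt 33 mm high, on it a bar handle along x, 52 mm long, 12 mm thick, 33 to 57 mm above the rim. Origin: centre of the open rim (underside), z up. Two lugs inside, in line with the bar, run in the thread. It may be the one on the gauge's plate (to check) or the one waiting on a 12 mm plywood board.
- cap_b: a second cap, outwardly the same as cap_a, same origin and axes. One of the two is bored too shallow inside and cannot go fully home; which one stands on the gauge's plate to be checked differs from time to time, so tell it by screwing it on.
There are look-alikes about, which are no part of the job. What is shaped like the cap_a but yellow is not meant. What is shaped like the cap_b but yellow is not meant.

How it is judged:
By the outcome, as a careful person would: the job done as asked, in the order asked, and still so for the second after the job is handed in, with the robot touching nothing.
It also fails if it takes over 58 s, if anything falls off the work surface, if the arm or the gripper's body presses on something with over 40 N, if the wrist force passes 120 N, or if a joint passes its speed limit or range.

### The arm

A 6-joint arm with a two-finger parallel gripper is mounted at the origin on the work surface. World frame = base frame: x ahead of the robot, y to its left, z up, the work surface at z = 0. Lengths are in m, angles in degrees, forces in N, time in s.
With the tool pointing down it reaches from about 0.4 to 0.825 m from the base axis. Payload 7 kg.
Tool frame: the origin (TCP) lies at the very end of the fingers, on their centre line; the grasp point (between the pads) lies 19 mm behind it (ctrl.grasp_offset is the distance from the TCP to the grasp point, in m); z points along the fingers, y is the line along which they close (so a half turn about z gives the same grasp; the last joint's range is limited). The gripper opens to 88 mm and grips with 3 to 60 N. Pads are 19 mm wide; open, the fingers measure 130 mm over their backs; the gripper's body (78 mm by 193 mm) begins 47 mm behind the grasp point.
Start: joints at [-50.93, 20.546, 0.682, 0, -70.136, -16.507], TCP at [0.259, -0.623, 0.227] pointing down, gripper open.
Joint ranges: [-176.03, 176.03], [-82.01, 121.73], [-58.28, 71.71], [-173.87, 95.51], [-174.79, -0.11], [-173.66, 173.66]. Speed limits (degrees/s): [136.94, 136.94, 172.46, 180, 180, 180].

### API

Orientations are given as [roll, pitch, yaw] about the fixed x, y, z axes, in that order (R = Rz(yaw) Ry(pitch) Rx(roll)).
In Python, from plant import ctrl gives the robot as it stands. The module is installed in compiled form; this text tells all that it offers.
- The arm moves only by the tool jog_arm, never from a script. Its argument "plan" is a list that holds one entry, the list of rows, each a list of 7 numbers: the opening, from 0 (shut) to 1 (fully open), then the shift along the tool's x, y, z in m, then the turn, a rotation vector about the tool's x, y, z in degrees. A call has 1 to 20 rows; each row is the pose to reach, as a shift and turn from the pose commanded when the call began, along the tool's axes at that moment; what a row does not reach only later rows make up. A row lasts 1/8 s, in which the tool goes at most 62.5 mm and 10.7 degrees, less where a joint would pass 70% of its speed; a pose out of reach is approached as far as the arm can. A call with a gripper value outside its range is refused whole. The fingers move at their own pace and stop on an object; the grip force is fixed at half the most. Time passes only in rows, so rows that repeat a pose let the fingers close. It gives the time, the measured TCP pose, the force, the opening and the grip force at its end, in the units of the state.
- ctrl.get_obs(): the state, without advancing time (a new reading comes with each control period).
- ctrl.snapshot(name): name is "side" or "top"; returns a dict with "image" (384x512x3 uint8, red, green, blue), "vertical_fov" (degrees; the focal length in pixels is half the picture's height over the tangent of half this angle, whatever the lens; pixels are square), "cx", "cy" (the principal point, pixels), "k1" (the pictures are not rectified: a ray, as slopes to the right and down, at radius r is drawn at 1 + k1 r^2 times it, then the intrinsics apply), "R" (3x3) and "t" (3): a world point X has camera coordinates R X + t. Camera axes: x right, y down, z forward; pixel columns grow to the right and rows downward; lengths in m; the calibration is good to about 2 mm. A picture is of the moment at which its call begins. There is no depth.
- ctrl.close_job(): hands the job in; it is judged then, once.
The state is a dict: "clock": time; "joint_pos": joint angles; "qvel": joint speeds; "tau": joint torques, N m; "tool_pos": TCP position; "orientation": TCP orientation; "force": force on the tool from outside, world axes, zero at the start; "moment": the same for the moment, N m; "opening": finger opening in m; "gripper_force": force on a finger pad.
Only numpy, scipy, OpenCV 4.12 (cv2) and the standard library are available. Lean on these libraries where they do the work, as an engineer would, in place of code of your own. Each camera call takes 0.05 s, during which the arm holds its last target. There are 200 camera calls.

## Working session

There is one attempt and no reset: what is moved stays moved. The work goes in short steps, Python scripts to look and compute and a tool call to move; the robot and the scene stay as the last step left them, time stands still between calls to the robot, and variables do not carry over. Pictures are saved under pics/ and viewed, at most 10 in all, crops included, and the job is handed in when it is done.

Besides the shell and the picture viewer there is one more tool, called after "Request:" as name(argument=value, ...), one argument or row to a line, values as JSON. jog_arm: Moves the arm, as the interface text tells. Its arguments: {"type":"object","properties":{"plan":{"type":"array","items":{"type":"array","items":{"type":"array","items":{"type":"number"}}}}},"required":["plan"]}

```bash
mkdir -p pics; cat > h.py <<'E'
import numpy as np, cv2, pickle
from plant import ctrl
def snap(n,f):
    s=ctrl.snapshot(n); pickle.dump(s,open(f'pics/{f}.pkl','wb')); cv2.imwrite(f'pics/{f}.png',s['image'][:,:,::-1]); return s
def load(f): return pickle.load(open(f'pics/{f}.pkl','rb'))
def K(s):
    f=s['image'].shape[0]/2/np.tan(np.radians(s['vertical_fov']/2)); return f
def w(s,u,v,z):
    f=K(s); d=np.array([(u-s['cx'])/f,(v-s['cy'])/f]); x=d.copy()
    for _ in range(30): x=d/(1+s['k1']*(x@x))
    R=np.array(s['R']);t=np.array(s['t']); c=-R.T@t; r=R.T@np.array([x[0],x[1],1]); return c+r*(z-c[2])/r[2]
def px(s,X):
    p=np.array(s['R'])@np.array(X)+np.array(s['t']); x=p[:2]/p[2]; x=x*(1+s['k1']*(x@x)); return x*K(s)+[s['cx'],s['cy']]
E
python3 - <<'E'
from h import *
a=snap('top','t0');b=snap('side','s0')
for s in(a,b):
    print(-np.array(s['R']).T@np.array(s['t']),K(s),s['k1'])
cv2.imwrite('pics/both.png',cv2.resize(np.vstack([a['image'],b['image']])[:,:,::-1],None,fx=.78,fy=.78))
print(ctrl.get_obs())
E
```

```text
[ 0.35918735 -0.02248867  0.83439918] 375.44234536805953 -0.1159342989653955
[0.32012889 0.64341493 0.4268021 ] 374.5919847839843 0.04176397134260191
{'clock': 0.1, 'joint_pos': array([-5.09297807e+01,  2.05883798e+01,  6.38750044e-01, -1.66848159e-02,
       -7.01362386e+01, -1.65067290e+01]), 'qvel': array([0.00273528, 0.00411995, 0.12694656, 0.06776754, 0.02271011,
       0.16157005]), 'tau': array([-7.59136801e-04, -5.84161556e+01,  2.93751687e+01,  7.01552957e+00,
        1.01834658e-02, -5.82473717e-05]), 'tool_pos': array([ 0.25879975, -0.62294002,  0.22570578]), 'orientation': array([ 1.79913214e+02, -9.36057900e-03, -1.57442184e+02]), 'force': array([-0.49226384,  0.93124401,  0.64364553]), 'moment': array([0.00174364, 0.02119678, 0.04891989]), 'gripper_force': 0.0, 'opening': 0.08801163911856097}
```

View pics/t0.png

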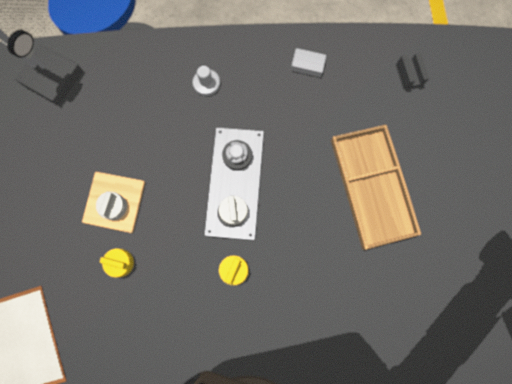

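View pics/s0.png

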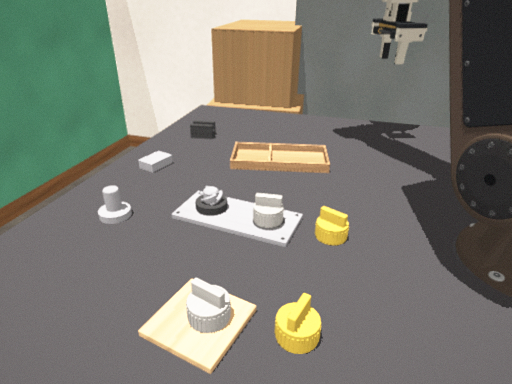

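Top view: grey cap on the gauge plate at (233,210), plug at (237,153), tray at right with its small compartment at the far end. What could be taken for the cap:
- grey cap on plywood at (111,206): the one waiting
- yellow caps at (117,262) and (233,270): not meant

I choose (233,210), because it stands on the plate, and check it in a close crop.

```bash
python3 - <<'E'
from h import *
a=load('t0');
c=cv2.resize(a['image'][120:250,190:280,::-1],None,fx=4.5,fy=4.5,interpolation=cv2.INTER_CUBIC)
d=cv2.resize(load('s0')['image'][170:245,165:310,::-1],None,fx=2.7,fy=2.7,interpolation=cv2.INTER_CUBIC)
d=cv2.copyMakeBorder(d,0,c.shape[0]-d.shape[0],0,0,0)if d.shape[0]<c.shape[0] else d
cv2.imwrite('pics/c0.png',np.hstack([c,d]));print(c.shape,d.shape)
E
```

```text
(585, 405, 3) (585, 392, 3)
```

View pics/c0.png

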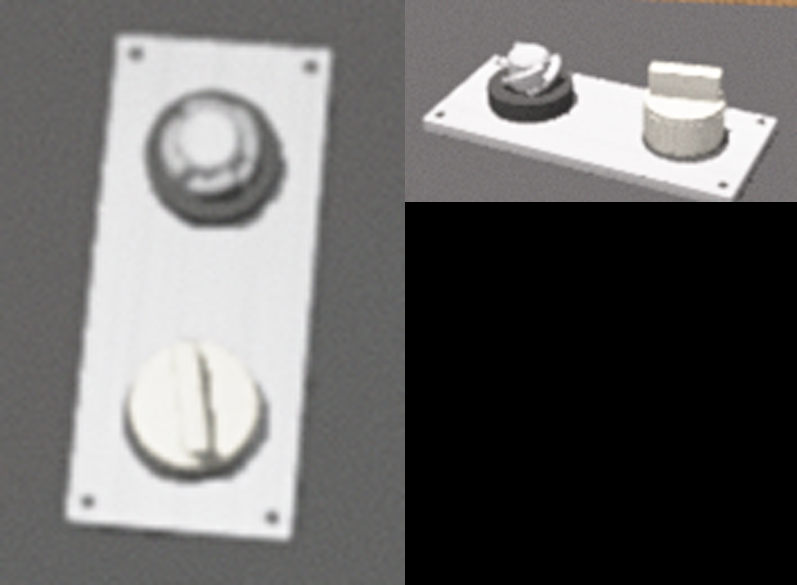

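```bash
cat >> h.py <<'E'
from scipy.optimize import least_squares
def rz(d): c,s=np.cos(np.radians(d)),np.sin(np.radians(d)); return np.array([[c,-s,0],[s,c,0],[0,0,1]])
def fit(obs,p0):  # obs: list (snap, pix, localpt)
    g=lambda p: np.concatenate([px(s,rz(p[2])@np.array(l)+[p[0],p[1],0])-u for s,u,l in obs])
    r=least_squares(g,p0,x_scale=[.01,.01,1]); return r.x,np.abs(r.fun).reshape(-1,2).max(1).round(1)
E
cat > m.py <<'E'
from h import *
a=load('t0');b=load('s0')
T=lambda x,y:np.array([190+(x+.5)/4.5-.5,120+(y+.5)/4.5-.5])
S=lambda x,y:np.array([165+(x-405+.5)/2.7-.5,170+(y+.5)/2.7-.5])
tc=[T(117,36),T(331,49),T(291,540),T(66,520)]
W=[w(a,*u,.012) for u in tc]
for i in range(4): print(W[i].round(4),np.linalg.norm(W[i]-W[(i+1)%4]).round(4))
print('plug top',w(a,*T(208,140),.056),'capskirt',w(a,*T(195,405),.045))
e=[w(a,*T(*q),.069) for q in((182,345),(201,456))]
print('bar',e,np.linalg.norm(e[0]-e[1]),np.degrees(np.arctan2(*(e[0]-e[1])[1::-1])))
c=np.mean(W,0);yaw=np.degrees(np.arctan2(*((W[0]+W[1]-W[2]-W[3])[1::-1])));print('centre',c,yaw)
# shape about plate centre
L=[(.125,.055,.012),(.125,-.055,.012),(-.125,-.055,.012),(-.125,.055,.012)]
obs=[(a,u,l) for u,l in zip(tc,L)]; print(fit(obs,[c[0],c[1],yaw]))
sb=[S(425,125),S(497,60),S(776,120),S(735,190)]
ob2=[(b,u,l) for u,l in zip(sb,L)]; print(fit(ob2,[c[0],c[1],yaw]));print(fit(obs+ob2,[c[0],c[1],yaw]))
# tray
E
python3 m.py
python3 - <<'E'
from h import *
a=load('t0');b=load('s0')
c=cv2.resize(a['image'][115:255,325:430,::-1],None,fx=4,fy=4,interpolation=cv2.INTER_CUBIC)
cv2.imwrite('pics/c1.png',c)
E
```

```text
[0.6655 0.0599 0.012 ] 0.1103
[ 0.6549 -0.0498  0.012 ] 0.2506
[ 0.4059 -0.0224  0.012 ] 0.1099
[0.4183 0.0868 0.012 ] 0.2486
plug top [0.59488575 0.01209868 0.056     ] capskirt [0.46854026 0.02112123 0.045     ]
bar [array([0.49321797, 0.02529132, 0.069     ]), array([0.44174965, 0.01748631, 0.069     ])] 0.05205675458307063 8.62302739047616
centre [0.5361449  0.01864505 0.012     ] -6.2539438631113535
(array([ 0.5361693 ,  0.01865231, -6.21708793]), array([0.4, 0.2, 0.1, 0.2]))
(array([ 0.53150045,  0.01753911, -5.15785604]), array([1.6, 1.3, 1.1, 2.1]))
(array([ 0.53363211,  0.01797493, -5.87102994]), array([0.8, 1.1, 1. , 1.5, 2.1, 1.7, 0.7, 2.4]))
```

View pics/c1.png

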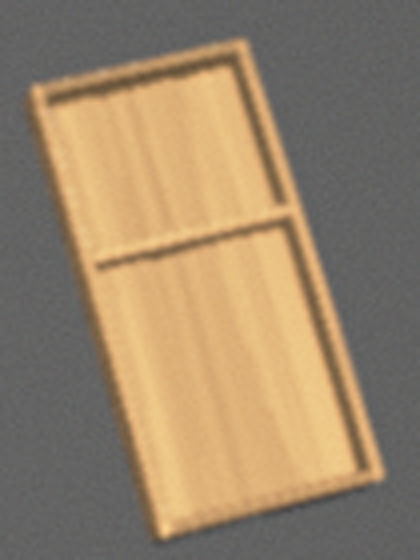

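```bash
cat > m2.py <<'E'
from h import *
a=load('t0')
T=lambda x,y:np.array([190+(x+.5)/4.5-.5,120+(y+.5)/4.5-.5])
Q=lambda x,y:np.array([325+(x+.5)/4-.5,115+(y+.5)/4-.5])
L=[(.13,.065,.026),(.13,-.065,.026),(-.13,-.065,.026),(-.13,.065,.026)]
p,r=fit([(a,Q(*u),l) for u,l in zip([(32,88),(248,42),(383,478),(160,538)],L)],[.5,-.25,10]);print('tray',p,r)
for n,x in(('small',.077),('large',-.05)):
  print(n,(rz(p[2])@[x,0,0])[:2]+p[:2])
def ext(c,rzs):
    P=np.array([px(a,[c[0]+r*np.cos(t),c[1]+r*np.sin(t),z]) for r,z in rzs for t in np.linspace(0,6.28,90)])
    return np.r_[P.min(0),P.max(0)]
def ce(box,rzs,c0):
    o=np.r_[T(*box[:2]),T(*box[2:])]
    r=least_squares(lambda c:ext(c,rzs)-o,c0,diff_step=1e-3); return r.x,r.fun.round(2)
print('shoulder',ce((146,89,285,228),[(.034,.012),(.034,.030)],[.595,.012]))
print('cap',ce((125,338,267,480),[(.03,.012),(.03,.045)],[.468,.021]))
q=rz(-6.2)@[.073,0,0]; 
for d in(.060,.065,.07): print('plug if',d,np.array([.5362,.0187])+(rz(-6.2)@[d,0,0])[:2])
o=ctrl.get_obs();print(o['tool_pos'],o['orientation'])
E
python3 m2.py
```

```text
tray [ 0.5174834  -0.29655637 11.66012068] [0.2 0.5 0.6 0.1]
small [ 0.59289441 -0.28099423]
large [ 0.46851521 -0.30666165]
shoulder (array([0.59568077, 0.00974559]), array([ 0.16, -0.22, -0.17,  0.22]))
cap (array([0.46841168, 0.02105574]), array([ 1.48,  1.02, -1.53, -1.02]))
plug if 0.06 [0.59584906 0.01222004]
plug if 0.065 [0.60081981 0.01168004]
plug if 0.07 [0.60579057 0.01114005]
[ 0.25879975 -0.62294002  0.22570578] [ 1.79913214e+02 -9.36057900e-03 -1.57442184e+02]
```

```bash
cat >> h.py <<'E'
from scipy.spatial.transform import Rotation as Ro
def mv(x,y,z,yaw,o=None):
    o=o or ctrl.get_obs(); R=Ro.from_euler('xyz',o['orientation'],degrees=True)
    d=R.inv().apply(np.array([x,y,z])-o['tool_pos']); G=Ro.from_euler('xyz',[180,0,yaw],degrees=True)
    return d.round(4),(R.inv()*G).as_rotvec(degrees=True).round(2)
E
python3 -c "
from h import *
print(mv(.4675,.0214,.12,8.6))"
```

```text
(array([-0.4399,  0.5148,  0.1064]), array([ 3.0000e-02,  1.2000e-01, -1.6604e+02]))
```

Request:
jog_arm(
  plan=[
    [[1,-0.44,0.515,0.105,0,0,-166],[1,-0.44,0.515,0.105,0,0,-166],[1,-0.44,0.515,0.105,0,0,-166],[1,-0.44,0.515,0.105,0,0,-166],[1,-0.44,0.515,0.105,0,0,-166],[1,-0.44,0.515,0.105,0,0,-166],[1,-0.44,0.515,0.105,0,0,-166],[1,-0.44,0.515,0.105,0,0,-166],[1,-0.44,0.515,0.105,0,0,-166],[1,-0.44,0.515,0.105,0,0,-166],[1,-0.44,0.515,0.105,0,0,-166],[1,-0.44,0.515,0.105,0,0,-166],[1,-0.44,0.515,0.105,0,0,-166],[1,-0.44,0.515,0.105,0,0,-166],[1,-0.44,0.515,0.105,0,0,-166],[1,-0.44,0.515,0.105,0,0,-166],[1,-0.44,0.515,0.105,0,0,-166],[1,-0.44,0.515,0.105,0,0,-166]],
  ],
)

```text
clock: 2.35
tool_pos: [0.4675, 0.021, 0.1214]
orientation: [180.0, 0.0, 8.4]
force: [-0.6, -0.1, 0.9]
opening: 0.0877
gripper_force: 0.0
```

```bash
cat >> h.py <<'E'
def pair(f,tb,sb,k=4):
    a=snap('top',f+'t');b=snap('side',f+'s')
    A,B=[cv2.resize(s['image'][y0:y1,x0:x1,::-1],None,fx=k,fy=k,interpolation=cv2.INTER_CUBIC) for s,(x0,y0,x1,y1) in((a,tb),(b,sb))]
    h=max(len(A),len(B)); A,B=[cv2.copyMakeBorder(i,0,h-len(i),0,0,0) for i in(A,B)]
    cv2.imwrite(f'pics/{f}.png',np.hstack([A,B]));print(h,A.shape[1],B.shape[1])
E
python3 -c "
from h import *
pair('p1',(190,120,280,260),(215,120,315,240))
print(ctrl.get_obs()['joint_pos'],mv(.4675,.0214,.048,8.6))"
```

```text
560 360 400
[ 2.67645626e+01  6.75801718e+00 -3.30254693e+01 -2.03992370e-03
 -5.02216320e+01  7.17226530e+01] (array([-0.0001, -0.0004,  0.0735]), array([ 0.  ,  0.01, -0.11]))
```

View pics/p1.png

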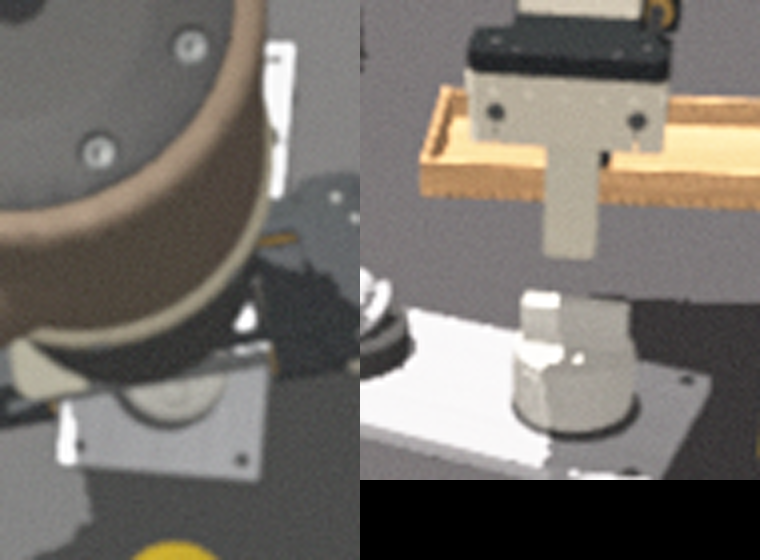

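The crop shows the fingers centred over the grey cap's bar on the plate (finger at 571, bar centre about 575 in the side crop). I descend and grip.

Request:
jog_arm(
  plan=[
    [[1,0,0,0.03,0,0,0],[1,0,0,0.055,0,0,0],[1,0,0,0.073,0,0,0],[1,0,0,0.073,0,0,0],[0,0,0,0.073,0,0,0],[0,0,0,0.073,0,0,0],[0,0,0,0.073,0,0,0],[0,0,0,0.073,0,0,0],[0,0,0,0.073,0,0,0],[0,0,0,0.073,0,0,0]],
  ],
)

```text
clock: 3.7
tool_pos: [0.4677, 0.0211, 0.0486]
orientation: [-180.0, -0.0, 8.6]
force: [0.0, -0.9, -0.6]
opening: 0.0329
gripper_force: 0.0
```

Request:
jog_arm(
  plan=[
    [[0,0,0,0,0,0,0],[0,0,0,0,0,0,0],[0,0,0,0,0,0,0],[0,0,0,0,0,0,0],[0,0,0,0,0,0,0]],
  ],
)

```text
clock: 4.32
tool_pos: [0.4677, 0.0211, 0.0485]
orientation: [-180.0, -0.0, 8.6]
force: [1.0, 0.7, -1.2]
opening: 0.012
gripper_force: 30.0
```

Request:
jog_arm(
  plan=[
    [[0,0,0,-0.03,0,0,0],[0,0,0,-0.06,0,0,0],[0,0,0,-0.06,0,0,0],[0,0.04,0.009,-0.06,0,0,5],[0,0.08,0.018,-0.06,0,0,10],[0,0.11,0.025,-0.06,0,0,14.8],[0,0.1248,0.028,-0.06,0,0,14.8],[0,0.1248,0.028,-0.06,0,0,14.8],[0,0.1248,0.028,-0.06,0,0,14.8]],
  ],
)

```text
clock: 5.45
tool_pos: [0.594, 0.0119, 0.1081]
orientation: [180.0, 0.1, -6.2]
force: [0.0, -1.3, -1.7]
opening: 0.0117
gripper_force: 30.0
```

```bash
python3 -c "
from h import *
pair('p2',(190,110,270,210),(160,130,280,245),4)
o=ctrl.get_obs();print(o['tool_pos'],o['orientation'],o['force'],o['opening'],o['joint_pos'])"
```

```text
460 320 480
[0.59433858 0.01206887 0.10863021] [-1.79995180e+02  1.86794055e-02 -6.19350265e+00] [-0.08877876  0.81305173 -0.82503931] 0.0116949585268514 [ 1.99778376e+01  1.88534357e+01 -1.85201918e+01 -1.58071340e-02
 -5.26410122e+01  6.38382525e+01]
```

View pics/p2.png

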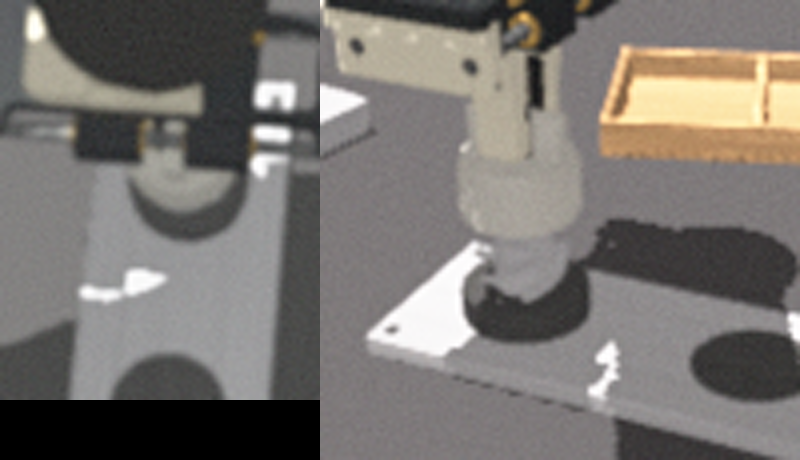

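```bash
cat > m3.py <<'E'
from h import *
b=load('p2s'); S=lambda x:160+(x-320+.5)/4-.5
def cols(x,y,r,zs):
    P=np.array([px(b,[x+r*np.cos(t),y+r*np.sin(t),z]) for z in zs for t in np.linspace(0,6.28,180)])[:,0]; return np.array([P.min(),P.max()])
for n,o,r,zs in(('cap',(457,583),.03,(.0716,.1046)),('sh',(463,590),.034,(.030,.012))):
    o=np.array([S(v) for v in o]); q=least_squares(lambda p:cols(p[0],.0121,r,zs)-o,[.595],diff_step=1e-3); print(n,q.x,q.fun)
# edges on plain intensity
g=cv2.cvtColor(b['image'],cv2.COLOR_RGB2GRAY).astype(int)
for v in(173,178,183): print('row',v,g[v,190:230])
for v in(205,208,): print('row',v,g[v,190:240])
print((px(b,[.6,.0121,.03])-px(b,[.59,.0121,.03])),(px(b,[.595,.02,.03])-px(b,[.595,.01,.03])))
E
python3 m3.py
```

```text
cap [0.59223324] [ 0.50243141 -0.50751995]
sh [0.59182698] [-0.47597944  0.47487767]
row 173 [126 122 121 126 146 155 156 158 156 159 156 160 157 154 152 157 151 150
 151 151 153 155 154 156 156 153 154 153 156 156 156 152 150 153 149 136
 125 124 120 123]
row 178 [122 127 124 124 133 156 158 167 164 156 162 158 160 161 161 162 164 159
 163 166 163 165 163 159 162 158 157 158 162 158 160 156 155 157 154 136
 121 122 124 127]
row 183 [120 124 120 124 127 139 156 159 178 175 161 157 161 161 164 164 165 159
 165 163 164 163 162 162 163 157 159 157 159 156 159 153 155 150 135 124
 122 118 124 123]
row 205 [249 249 249 251 253 199  83  93 109 104  73  54  53  54  78  72  55  54
  53  56  82 110 101  74  58  54  52  55  53  53  54  56  55  54  52  51
  58  93 128 142 140 136 138 140 138 142 139 135 143 136]
row 208 [249 249 249 249 251 222 116  67  64  59  57  59  57  54  58  56  58  56
  57  53  57  57  57  55  54  56  57  58  56  55  54  57  53  56  54  50
  60 116 140 138 139 139 141 143 144 139 142 139 139 137]
[-4.4260165  -0.71755251] [-1.80877886  2.28373413]
```

Cap and shoulder line up within about 0.4 mm in the side view. Lowering slowly.

Request:
jog_arm(
  plan=[
    [[0,0,0,0.006,0,0,0],[0,0,0,0.012,0,0,0],[0,0,0,0.017,0,0,0],[0,0,0,0.021,0,0,0],[0,0,0,0.025,0,0,0],[0,0,0,0.028,0,0,0],[0,0,0,0.028,0,0,0]],
  ],
)

```text
clock: 6.42
tool_pos: [0.5951, 0.0119, 0.0803]
orientation: [180.0, 0.0, -6.2]
force: [0.1, 0.1, -1.4]
opening: 0.012
gripper_force: 30.0
```

Request:
jog_arm(
  plan=[
    [[0,0,0,0.001,0,0,0],[0,0,0,0.002,0,0,0],[0,0,0,0.002,0,0,0]],
  ],
)

```text
clock: 6.8
tool_pos: [0.5954, 0.012, 0.0786]
orientation: [-180.0, -0.0, -6.2]
force: [-0.2, 0.1, -1.0]
opening: 0.0119
gripper_force: 30.0
```

Request:
jog_arm(
  plan=[
    [[0,0,0,0.0008,0,0,5],[0,0,0,0.0016,0,0,10],[0,0,0,0.0024,0,0,15],[0,0,0,0.0032,0,0,20],[0,0,0,0.004,0,0,25],[0,0,0,0.004,0,0,25]],
  ],
)

```text
clock: 7.55
tool_pos: [0.5952, 0.0119, 0.0746]
orientation: [180.0, 0.0, -31.2]
force: [0.2, -0.3, -1.4]
opening: 0.0118
gripper_force: 30.0
```

```bash
python3 -c "
from h import *
o=ctrl.get_obs();print(o['tool_pos'],o['orientation'],o['force'],o['moment'],o['opening'])"
```

```text
[0.5952081  0.01194715 0.07456319] [ 1.79995832e+02  4.23105612e-03 -3.12072839e+01] [ 0.21411526 -0.33539838 -1.40128095] [-0.13030433  0.16677876 -0.02159163] 0.011807057265026719
```

Running free so far. Next is to 40 degrees in small steps; the shallow cap should jam there.

Request:
jog_arm(
  plan=[
    [[0,0,0,0.0006,0,0,4],[0,0,0,0.0012,0,0,8],[0,0,0,0.0018,0,0,11],[0,0,0,0.0022,0,0,14],[0,0,0,0.0022,0,0,14]],
  ],
)

```text
clock: 8.18
tool_pos: [0.5953, 0.012, 0.0724]
orientation: [-180.0, -0.0, -45.1]
force: [0.5, -0.5, -2.2]
opening: 0.0117
gripper_force: 30.0
```

```bash
python3 -c "
from h import *
o=ctrl.get_obs();print(o['tool_pos'],o['orientation'],o['force'],o['moment'],o['opening'])"
```

```text
[0.59527795 0.01197717 0.07240959] [-1.79997305e+02 -1.43267441e-03 -4.51174350e+01] [ 0.51080921 -0.52026548 -2.24538074] [-0.02675831  0.14815338  0.00275615] 0.01166872848765347
```

Request:
jog_arm(
  plan=[
    [[0,0,0,0.0006,0,0,4],[0,0,0,0.0011,0,0,7],[0,0,0,0.0016,0,0,10],[0,0,0,0.0016,0,0,10]],
  ],
)

```text
clock: 8.68
tool_pos: [0.5953, 0.012, 0.0708]
orientation: [180.0, -0.0, -55.1]
force: [0.1, 0.4, -2.1]
opening: 0.0117
gripper_force: 30.0
```

```bash
python3 -c "
from h import *
o=ctrl.get_obs();print(o['tool_pos'],o['orientation'],o['force'],o['moment'],o['opening'])"
```

```text
[0.59527815 0.01196623 0.07078375] [ 1.79999933e+02 -9.67293399e-04 -5.51037056e+01] [ 0.12251291  0.42850893 -2.13751407] [-0.01543485  0.12405572  0.0033267 ] 0.011744483803814966
```

Request:
jog_arm(
  plan=[
    [[0,0,0,0.0008,0,0,5],[0,0,0,0.0016,0,0,10],[0,0,0,0.0024,0,0,15],[0,0,0,0.0032,0,0,20],[0,0,0,0.004,0,0,25],[0,0,0,0.004,0,0,25]],
  ],
)

```text
clock: 9.43
tool_pos: [0.5953, 0.012, 0.0668]
orientation: [180.0, 0.0, -80.1]
force: [0.3, 0.0, -1.9]
opening: 0.0117
gripper_force: 30.0
```

```bash
python3 -c "
from h import *
o=ctrl.get_obs();print(o['tool_pos'],o['orientation'],o['force'],o['moment'],o['opening'])"
```

```text
[0.59525094 0.01199772 0.06677478] [ 1.79999703e+02  2.21718960e-03 -8.00852114e+01] [ 0.29262968  0.00571834 -1.85469942] [ 0.00973741  0.06677909 -0.02086248] 0.01165413778912829
```

Request:
jog_arm(
  plan=[
    [[0,0,0,0.0004,0,0,3],[0,0,0,0.0006,0,0,6],[0,0,0,0.0006,0,0,9],[0,0,0,0.0006,0,0,9]],
  ],
)

```text
clock: 9.93
tool_pos: [0.5956, 0.0121, 0.0666]
orientation: [-180.0, 0.0, -89.0]
force: [0.4, -0.4, 1.2]
opening: 0.0117
gripper_force: 29.9
```

```bash
python3 -c "
from h import *
o=ctrl.get_obs();print(o['tool_pos'],o['orientation'],o['force'],o['moment'],o['opening'])"
```

```text
[0.59564483 0.01205054 0.06657037] [-1.79954361e+02  5.56519553e-03 -8.90450964e+01] [ 0.38053293 -0.36297515  1.21537885] [-0.01338925  0.16109815 -0.03579069] 0.011737458240880285
```

Request:
jog_arm(
  plan=[
    [[0,0,0,0.0002,0,0,2],[0,0,0,0.0003,0,0,4],[0,0,0,0.0003,0,0,4],[0,0,0,0.0003,0,0,4]],
  ],
)

```text
clock: 10.42
tool_pos: [0.5959, 0.0121, 0.0665]
orientation: [-179.9, 0.0, -93.2]
force: [-0.1, 0.9, 4.8]
opening: 0.0121
gripper_force: 30.0
```

```bash
python3 -c "
from h import *
o=ctrl.get_obs();print(o['tool_pos'],o['orientation'],o['force'],o['moment'],o['opening'])
pair('p3',(190,110,270,210),(160,130,280,245),4)"
```

```text
[0.59588124 0.01207421 0.06653087] [-1.79926215e+02  1.16558157e-02 -9.32400747e+01] [-0.05596017  0.89385702  4.80760171] [-0.0188445   0.18983541  0.02472479] 0.012076997144042366
460 320 480
```

View pics/p3.png

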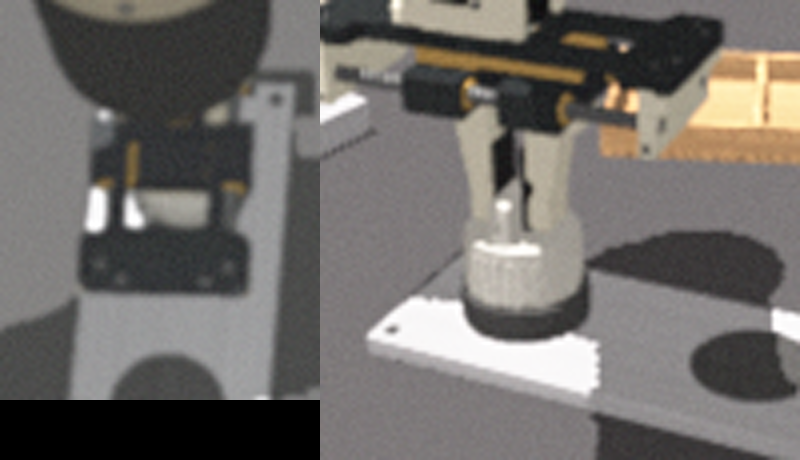

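The cap's rim sits right on the dark shoulder at about (525,305), with no gap, so it is a good cap. One small extra turn to confirm it is tight.

Request:
jog_arm(
  plan=[
    [[0,0,0,0,0,0,2],[0,0,0,0,0,0,4],[0,0,0,0,0,0,4]],
  ],
)

```text
clock: 10.9
tool_pos: [0.5956, 0.0121, 0.0665]
orientation: [-180.0, 0.0, -97.2]
force: [-2.2, 0.7, 7.2]
opening: 0.0121
gripper_force: 30.0
```

```bash
python3 -c "
from h import *
o=ctrl.get_obs();print(o['tool_pos'],o['orientation'],o['force'],o['moment'],o['opening'])"
```

```text
[0.59555427 0.01211176 0.06653528] [-1.79957137e+02  6.88915408e-03 -9.72464229e+01] [-2.18958933  0.71626128  7.23163038] [0.25159679 0.73037435 0.22735415] 0.012138485788840784
```

Request:
jog_arm(
  plan=[
    [[0,0,0,0,0,0,-5],[0,0,0,0,0,0,-10],[0,0,0,-0.0004,0,0,-16],[0,0,0,-0.0014,0,0,-22],[0,0,0,-0.0023,0,0,-28],[0,0,0,-0.0033,0,0,-34],[0,0,0,-0.0043,0,0,-40],[0,0,0,-0.0052,0,0,-46],[0,0,0,-0.0062,0,0,-52],[0,0,0,-0.0071,0,0,-58],[0,0,0,-0.0081,0,0,-64],[0,0,0,-0.0091,0,0,-70],[0,0,0,-0.01,0,0,-76],[0,0,0,-0.011,0,0,-82],[0,0,0,-0.0119,0,0,-88],[0,0,0,-0.0124,0,0,-91],[0,0,0,-0.0124,0,0,-91]],
  ],
)

```text
clock: 13.02
tool_pos: [0.595, 0.0118, 0.0781]
orientation: [180.0, 0.0, -6.3]
force: [-0.2, -1.0, 0.5]
opening: 0.0118
gripper_force: 29.9
```

```bash
python3 -c "
from h import *
o=ctrl.get_obs();print(o['tool_pos'],o['orientation'],o['force'],o['moment'],o['opening'])"
```

```text
[0.59501253 0.01180943 0.07806599] [ 1.79987692e+02  2.95388302e-02 -6.28739096e+00] [-0.17429813 -0.97700071  0.46629537] [-0.44321338  0.21450316 -0.02980096] 0.011812624028955717
```

Lifting gently first.

Request:
jog_arm(
  plan=[
    [[0,0,0,-0.002,0,0,0],[0,0,0,-0.004,0,0,0],[0,0,0,-0.006,0,0,0],[0,0,0,-0.006,0,0,0]],
  ],
)

```text
clock: 13.52
tool_pos: [0.5954, 0.0121, 0.0844]
orientation: [-180.0, -0.0, -6.2]
force: [0.3, 0.7, -1.4]
opening: 0.012
gripper_force: 30.0
```

Request:
jog_arm(
  plan=[
    [[0,0,0,-0.025,0,0,0],[0,0,0,-0.05,0,0,0],[0,-0.01,0.035,-0.05,0,0,0],[0,-0.022,0.08,-0.05,0,0,0],[0,-0.036,0.13,-0.05,0,0,0],[0,-0.05,0.18,-0.05,0,0,0],[0,-0.064,0.23,-0.05,0,0,0],[0,-0.077,0.28,-0.05,0,0,0],[0,-0.086,0.31,-0.05,0,0,0],[0,-0.0917,0.3307,-0.05,0,0,0],[0,-0.0917,0.3307,-0.05,0,0,0],[0,-0.0917,0.3307,-0.05,0,0,0]],
  ],
)

```text
clock: 15.02
tool_pos: [0.4682, -0.3065, 0.1342]
orientation: [-180.0, 0.0, -6.3]
force: [-0.4, -0.3, -1.2]
opening: 0.0116
gripper_force: 30.0
```

```bash
python3 -c "
from h import *
o=ctrl.get_obs();print(o['force'],mv(.4685,-.3067,.045,-6.2))
pair('p4',(320,110,430,255),(200,60,345,180),3)"
```

```text
[-0.35747273 -0.26337689 -1.24238586] (array([0.0003, 0.0002, 0.0892]), array([-0.01,  0.01, -0.06]))
435 330 435
```

View pics/p4.png

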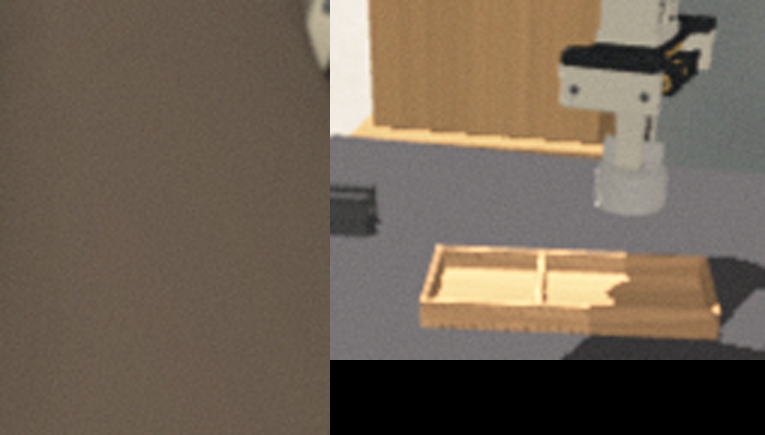

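The cap hangs over the large compartment: cap at column 630, compartment spanning 545 to 715. Lowering.

Request:
jog_arm(
  plan=[
    [[0,0,0,0.03,0,0,0],[0,0,0,0.055,0,0,0],[0,0,0,0.075,0,0,0],[0,0,0,0.084,0,0,0],[0,0,0,0.088,0,0,0],[0,0,0,0.0905,0,0,0],[0,0,0,0.0915,0,0,0],[0,0,0,0.0915,0,0,0]],
  ],
)

```text
clock: 16.12
tool_pos: [0.4684, -0.3069, 0.0431]
orientation: [180.0, -0.0, -6.2]
force: [-0.3, -0.5, -1.4]
opening: 0.0119
gripper_force: 30.0
```

Request:
jog_arm(
  plan=[
    [[0,0,0,0.0006,0,0,0],[0,0,0,0.0008,0,0,0],[0.4,0,0,0.0008,0,0,0],[0.4,0,0,0.0008,0,0,0],[0.4,0,0,0.0008,0,0,0],[0.4,0,0,0.0008,0,0,0],[0.4,0,0,-0.02,0,0,0],[0.4,0,0,-0.06,0,0,0],[0.4,0,0,-0.12,0,0,0],[0.4,-0.03,0,-0.16,0,0,0],[0.4,-0.06,0.04,-0.16,0,0,0],[0.4,-0.06,0.1,-0.16,0,0,0],[0.4,-0.06,0.15,-0.16,0,0,0],[0.4,-0.06,0.2,-0.16,0,0,0],[0.4,-0.06,0.2,-0.16,0,0,0],[0.4,-0.06,0.2,-0.16,0,0,0]],
  ],
)

```text
clock: 18.12
tool_pos: [0.3864, -0.499, 0.2022]
orientation: [-180.0, 0.0, -6.3]
force: [0.3, 1.1, -0.2]
opening: 0.0351
gripper_force: 0.0
```

```bash
python3 -c "
from h import *
o=ctrl.get_obs();print(o['tool_pos'],o['force'],o['opening'])
pair('p5',(320,110,430,255),(200,60,345,180),3)"
```

```text
[ 0.38636007 -0.4989778   0.20218928] [ 0.2600248   1.13575678 -0.17260115] 0.035066051724598785
435 330 435
```

View pics/p5.png

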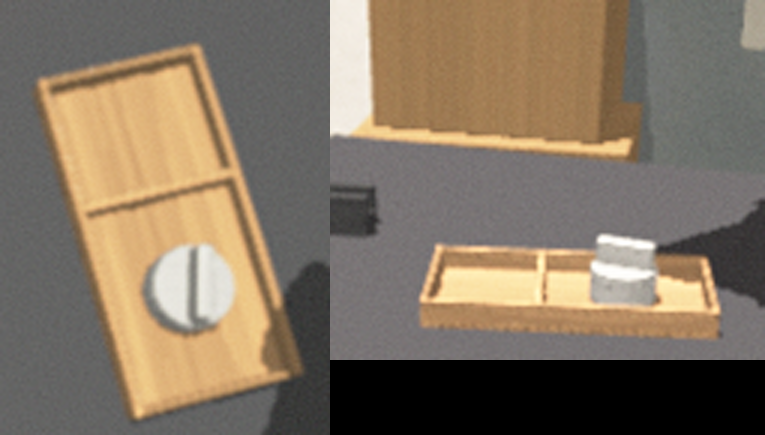

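The cap stands upright in the large compartment, centred at about (190,287) in the top crop, and the robot is clear of it. Handing in.

```bash
python3 -c "
from plant import ctrl
print(ctrl.close_job())"
```

```text
the job is handed in; nothing more can be done
None
```

The cap on the plate screwed fully home on the shoulder (tight at about 87–91°), so I unscrewed it, stood it in the tray's large compartment and handed the job in at about 18 s; the waiting cap was not touched.

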